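# Re-set the pull-to-unlock portion dial of a honey filler

## Task

The portion dial of the bench honey filler is locked. Pull its black square-headed knob straight up to unlock it, turn it clockwise (seen from above) to the next locking slot, which is hidden beneath the knob and has to be felt for, push the knob back down there until it is fully home, and let go. Leave the jar, the honey bottle and the label roll where they stand.

Things in the scene. Friction and masses are not known exactly. Their poses are not given: they have to be found in the camera images.
- filler: Bench honey filler, fixed to the bench. Origin: on the bench under the centre of its dial housing, z up, -x its front. Dial housing: metal box 150 x 150 mm, 70 mm high, centred on the origin, with a round dark collar (80 mm diameter, top at z = 90 mm) on its top; the knob stands on the collar. The drip tray and spout adjoin on the +y side.
- spout (a point): Lower end of the white nozzle, in the filler's frame at x -20, y +240, z 165 mm. Under it the drip tray (x -95 to +75, y +165 to +315, top at z 25 mm); above and behind it spout, head and column, up to z 265 mm, x -32 to +125, y +185 to +295 mm. Keep clear of them.
- knob_skirt (a point): On the upright knob axis, at the upper face of the black knob's round skirt (64 mm diameter, 10 mm thick); moves and turns with the knob; 100 mm above the bench when home. The grip is a square head, 30 x 30 mm, standing 32 mm tall on the skirt, its flats square to this point's x and y axes. The point's -x axis is the direction of the white pointer line.
- knob_top (a point): On the knob axis at the top face of the square head, 32 mm above knob_skirt.
- pull (a joint): Height the knob is pulled up, m: 0 fully home, 0.015 end of travel. About 5 N of drag: it stays where it is left; moving it takes up to 8 N. A tooth beneath sits in a slot; above 0.010 it is clear and the knob can turn. Between slots the tooth meets a flat land and the knob cannot be pushed below about 0.010; over a slot it can be pushed to 0.
- dial (a joint): Turn of the knob, rad, growing clockwise seen from above: about 0 in the present slot, end stop at 3.0. The next slot is somewhere between 1.4 and 2.4 (left so by the last operator; not marked, not measured); the tooth (8 mm wide, round-nosed, at 24 mm radius) has about 0.12 rad of play to each side in it. Turning takes about 0.06 N m.
- jar: Bystander: closed honey jar, 68 mm diameter, 95 mm tall, standing on the drip tray. Origin: centre of its underside.
- squeeze: Bystander: honey bottle, 58 mm diameter, 150 mm tall, standing on the bench to the -y side of the dial housing. Origin: centre of its underside.
- roll: Bystander: roll of paper labels, 90 mm diameter, 50 mm tall, lying flat on the bench to the -y side of the dial housing. Origin: centre of its underside.

How it is judged:
By the outcome, as a careful person would: the job done as asked, in the order asked, and still so for the second after the job is handed in, with the robot touching nothing.
It also fails if it takes over 59 s, if anything falls off the work surface, if the arm or the gripper's body presses on something with over 40 N, if the wrist force passes 120 N, or if a joint passes its speed limit or range.

## Robot

A 6-joint arm with a two-finger parallel gripper is mounted at the origin on the work surface. World frame = base frame: x ahead of the robot, y to its left, z up, the work surface at z = 0. Lengths are in mm, angles in degrees, forces in N, time in s.
With the tool pointing down it reaches from about 350 to 850 mm from the base axis. Payload 8.1 kg.
Tool frame: the origin (TCP) lies midway between the tips of the shut fingers; the grasp point (between the pads) lies 19 mm behind it; z points along the fingers, y is the direction in which the jaws open and shut (so a half turn about z gives the same grasp; the last joint's range is limited). The gripper opens to 85 mm and grips with 20 to 120 N. Pads are 22 mm wide; open, the fingers measure 114 mm over their backs; the gripper's body (76 mm by 85 mm) begins 54 mm behind the grasp point. The pads swing forward as they close: fully open they stand 13 mm farther back than shut.
Start: joints at [-72.903, 7.471, 85.268, -0, 87.261, -4.893], TCP at [224.688, -556.346, 231.292] pointing down, gripper open.
Joint ranges: [-169.43, 169.43], [-51.17, 129.36], [1.28, 143.12], [-76.62, 256.62], [0, 156.53], [-152.29, 152.29]. Speed limits (degrees/s): [136.94, 136.94, 159.86, 180, 180, 180].

## Interface

Orientations are given as [roll, pitch, yaw] about the fixed x, y, z axes, in that order (R = Rz(yaw) Ry(pitch) Rx(roll)).
In Python, from bench import telemetry, snapshot, camera_params, job gives the robot as it stands. The module is installed in compiled form; this text tells all that it offers.
- The arm moves only by the shell command python3 -m jog 'ROWS' [FORCE]. ROWS is JSON, a list that holds one entry, the list of rows, each a list of 7 numbers: the shift along the tool's x, y, z in units of 50 mm (1.0 is 50 mm), then the turn, a rotation vector about the tool's x, y, z in units of 2 pi rad (1.0 is 2 pi rad), then the opening, from 0 (shut) to 1 (fully open). In form: [[[dx, dy, dz, rx, ry, rz, claw], ...]]. A call has 1 to 12 rows; each row shifts and turns the commanded pose from where the row before left it, along the tool's axes as they then stand; what a row does not reach is not made up. A row lasts 1/8 s, in which the tool goes at most 62.5 mm and 10.7 degrees, less where a joint would pass 70% of its speed; a pose out of reach is approached as far as the arm can. A call with a number of a shift or a turn outside -1 to 1 is refused whole. A call with a gripper value outside its range is refused whole. The fingers move at their own pace and stop on an object; FORCE is the grip in N (left out, the last holds). Time passes only in rows, so rows that do not move let the fingers close. It gives the time, the measured TCP pose, the force and the opening at its end, in the units of the state.
- telemetry.sense(): the state, without advancing time (a new reading comes with each control period).
- snapshot(name): name is "side" or "top"; returns (picture, depth): 384x512x3 uint8, red, green, blue; 384x512 float32, mm along the optical axis (not along the pixel's ray), 0 where there is no reading.
- camera_params(name): a dict with "K" (3x3 intrinsics, pixels), "D" ([k1, k2, p1, p2, k3] as OpenCV has them; the pictures are not rectified), "extrinsics" (4x4, takes a point from camera to world coordinates). Camera axes: x right, y down, z forward; pixel columns grow to the right and rows downward; lengths in mm; the calibration is good to about 2 mm. A picture is of the moment at which its call begins. camera_params takes no time and is no camera call.
- job.hand_in(): hands the job in, once; it reports no verdict.
The state is a dict: "time": time; "joint_pos": joint angles; "qd": joint speeds; "joint_efforts": joint torques, N m; "tool_pos": TCP position; "tcp_rot": TCP orientation; "ft_force": force on the tool from outside, world axes, zero at the start; "wrist_torque": the same for the moment, N m; "finger_gap": finger opening in mm.
Only numpy, scipy, OpenCV 4.12 (cv2) and the standard library are available. Lean on these libraries where they do the work, as an engineer would, in place of code of your own. Each camera call takes 0.05 s, during which the arm holds its last target. There are 200 camera calls.

## Working session

There is one attempt and no reset: what is moved stays moved. The work goes in short steps, Python scripts to look and compute and a shell command to move; the robot and the scene stay as the last step left them, time stands still between calls to the robot, and variables do not carry over. Pictures are saved under pics/ and viewed, about 8 in all and at most 12, crops included, and the job is handed in when it is done.

```bash
mkdir -p pics; python3 - <<'E'
from bench import telemetry, snapshot, camera_params
import cv2,numpy as np
for n in("side","top"):
    p,d=snapshot(n);cv2.imwrite(f"pics/{n}0.png",p[:,:,::-1]);np.savez(f"pics/{n}0.npz",p=p,d=d)
    c=camera_params(n);print(n,np.round(c["K"],1).tolist(),c["D"],np.round(c["extrinsics"],3).tolist())
print(telemetry.sense())
E
```

```text
side [[350.7, 0.0, 253.8], [0.0, 350.7, 190.7], [0.0, 0.0, 1.0]] [-0.00510622  0.          0.          0.          0.        ] [[0.934, -0.218, 0.284, 337.923], [-0.358, -0.585, 0.728, -594.177], [0.007, -0.781, -0.625, 612.064], [0.0, 0.0, 0.0, 1.0]]
top [[474.6, 0.0, 250.9], [0.0, 474.6, 192.1], [0.0, 0.0, 1.0]] [-0.05188303  0.          0.          0.          0.        ] [[0.002, -0.988, 0.156, 392.026], [-1.0, -0.005, -0.022, -13.59], [0.022, -0.156, -0.987, 1215.373], [0.0, 0.0, 0.0, 1.0]]
{'time': 0.1, 'joint_pos': array([-7.29025846e+01,  7.51353023e+00,  8.53249886e+01,  2.92584240e-04,
        8.72616237e+01, -4.89193997e+00]), 'qd': array([-0.0418642 , -0.04727825, -0.16162055, -0.00144628,  0.11156531,
       -0.06458426]), 'joint_efforts': array([ 7.02482994e-04, -5.70952928e+01, -5.01941264e+01, -1.62229812e-04,
        8.09623481e-03,  2.82994513e-06]), 'tool_pos': array([ 224.54257531, -555.84657666,  230.30199449]), 'tcp_rot': array([-1.79900247e+02, -8.83099102e-03,  2.19893334e+01]), 'ft_force': array([ 0.67568499,  1.00623325, -0.56705074]), 'wrist_torque': array([0.02633125, 0.05294694, 0.00920439]), 'finger_gap': 85.57380335875824}
```

View pics/top0.png

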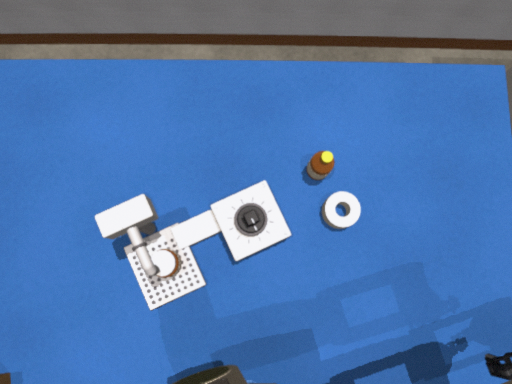

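View pics/side0.png

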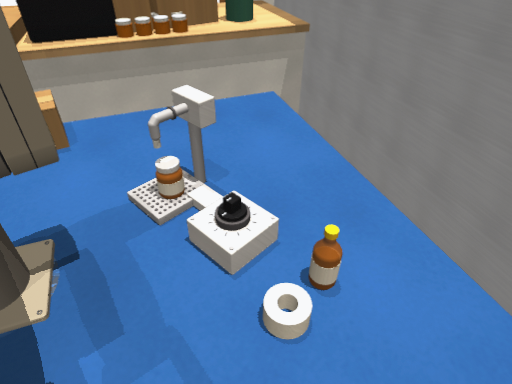

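Top view: dial housing about (250,220) with knob on it, bottle (320,165), roll (341,210), spout and jar on the left at about (160,262). Side view: knob at (233,207), bottle (325,265), roll (287,310). Next I measure the knob axis and housing yaw.

```bash
cat > h.py <<'E'
import numpy as np,cv2
from bench import camera_params
def ray(n,uv,z):
    c=camera_params(n);K=np.array(c["K"]);D=np.array(c["D"]);T=np.array(c["extrinsics"])
    q=cv2.undistortPoints(np.float64(uv).reshape(-1,1,2),K,D).reshape(-1,2)
    d=np.c_[q,np.ones(len(q))]@T[:3,:3].T;o=T[:3,3]
    return o+d*((z-o[2])/d[:,2])[:,None]
E
python3 - <<'E'
from h import *
f=np.load("pics/top0.npz");p,d=f["p"],f["d"]
g=p.min(2)
m=((g>125)*255).astype(np.uint8)
m[:,:212]=0;m[:,295:]=0
m=cv2.morphologyEx(m,cv2.MORPH_OPEN,np.ones((3,3)))
c=max(cv2.findContours(m,0,2)[0],key=cv2.contourArea)
r=cv2.minAreaRect(c);b=cv2.boxPoints(r);w=ray("top",b,70)
print(r,w.round(1).tolist(),w.mean(0));e=np.diff(np.r_[w,w[:1]],axis=0)
print(np.linalg.norm(e,axis=1),np.degrees(np.arctan2(e[:,1],e[:,0])))
dk=((p.max(2)<75)*255).astype(np.uint8);y,x=np.mgrid[:384,:512];dk[np.hypot(x-250,y-220)>30]=0
c=max(cv2.findContours(dk,0,2)[0],key=cv2.contourArea);(cx,cy),rr=cv2.minEnclosingCircle(c)
print("collar",cx,cy,rr,ray("top",[[cx,cy]],90))
print(d[205:235:4,236:268:3].round().astype(int))
a=cv2.resize(p[180:260,210:290,::-1],None,fx=7,fy=7,interpolation=cv2.INTER_CUBIC)
s=np.load("pics/side0.npz")["p"][180:240,200:280,::-1];s=cv2.resize(s,None,fx=3,fy=3,interpolation=cv2.INTER_CUBIC)
o=np.zeros((560,800,3),np.uint8);o[:,:560]=a;o[:180,560:]=s[:,:240];cv2.imwrite("pics/z1.png",o)
E
```

```text
((246.22097778320312, 221.71957397460938), (62.592166900634766, 71.5339126586914), 64.79888153076172) [[532.0, 83.5, 70.0], [608.0, -73.9, 70.0], [469.2, -137.9, 70.0], [396.1, 17.7, 70.0]] [501.33867605 -27.65213007  70.        ]
[174.80915669 152.84490093 171.90268695 150.93482263] [ -64.20963316 -155.22954273  115.16174681   25.86484601]
collar 249.5 218.5 9.823541641235352 [[506.38828305 -34.97971338  90.        ]]
[[1153 1154 1134 1134 1137 1133 1136 1133 1150 1153 1157]
 [1150 1129 1120 1122 1121 1122 1122 1122 1131 1135 1154]
 [1129 1121 1116 1087 1088 1088 1089 1124 1121 1131 1151]
 [1128 1117 1119 1087 1089 1085 1087 1086 1120 1116 1130]
 [1132 1117 1119 1090 1083 1083 1087 1087 1118 1120 1130]
 [1124 1121 1119 1115 1085 1106 1117 1117 1114 1131 1152]
 [1145 1127 1113 1116 1119 1113 1114 1117 1126 1125 1146]
 [1144 1141 1124 1128 1123 1125 1123 1127 1143 1149 1143]]
```

View pics/z1.png

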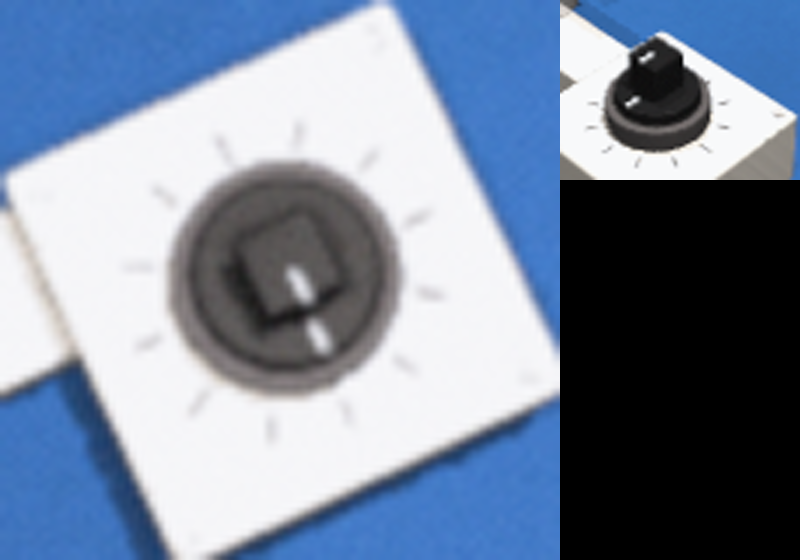

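```bash
python3 - <<'E'
from h import *
px=lambda a:np.array(a)/7.+[209.6,179.6]
print("collar90",ray("top",[px([284,277])],90),"skirt100",ray("top",[px([286,276])],100),"head132",ray("top",[px([290,262])],132))
h=ray("top",px([[5,175],[387,3],[565,390],[175,562]]),70);print(h.round(1),h.mean(0))
e=np.diff(np.r_[h,h[:1]],axis=0);print(np.linalg.norm(e,axis=1),np.degrees(np.arctan2(e[:,1],e[:,0])))
pt=ray("top",px([[312,320],[328,353]]),100);e=pt[0]-pt[1];print("ptr",np.degrees(np.arctan2(e[1],e[0])))
f=np.load("pics/top0.npz");d=f["d"];v,u=np.mgrid[195:245,225:275].reshape(2,-1)
c=camera_params("top");q=cv2.undistortPoints(np.float64(np.c_[u,v]).reshape(-1,1,2),np.array(c["K"]),np.array(c["D"])).reshape(-1,2)
P=(np.c_[q,np.ones(len(q))]*d[v,u][:,None])@np.array(c["extrinsics"])[:3,:3].T+np.array(c["extrinsics"])[:3,3]
k=P[(P[:,2]>118)&(P[:,2]<145)];print(len(k),k.mean(0),cv2.minAreaRect(k[:,:2].astype(np.float32)))
E
python3 -m jog '[[[0.76,-0.629,0,0,0,0,1],[0.76,-0.629,0,0,0,0,1],[0.76,-0.629,0,0,0,0,1],[0.76,-0.629,0,0,0,0,1],[0.76,-0.629,0,0,0,0,1],[0.76,-0.629,0,0,0,0,1],[0.76,-0.629,0,0,0,0,1],[0.76,-0.629,0,0,0,0,1],[0.76,-0.629,0,0,0,0,1],[0.76,-0.629,0,0,0,0,1],[0.76,-0.629,0,0,0,0,1],[0.76,-0.629,0,0,0,0,1]]]' 40
python3 -m jog '[[[0,0,0,0,0,-0.026,1],[0,0,0,0,0,-0.026,1],[0,0,0,0,0,-0.026,1],[0,0,0,0,0,-0.026,1],[0,0,0,0,0,-0.026,1],[0,0,0,0,0,-0.026,1],[0,0,0,0,0,-0.026,1],[0,0,0,0,0,-0.026,1],[0,0,0,0,0,-0.026,1],[0,0,0,0,0,-0.026,1],[0,0,0,0,0,0,1],[0,0,0,0,0,0,1]]]'
```

```text
collar90 [[504.79023713 -36.58124222  90.        ]] skirt100 [[504.1290394  -37.05044807 100.        ]] head132 [[505.52052911 -37.67980282 132.        ]]
[[ 5.419e+02  5.990e+01  7.000e+01]
 [ 6.034e+02 -7.290e+01  7.000e+01]
 [ 4.680e+02 -1.340e+02  7.000e+01]
 [ 4.089e+02  1.000e-01  7.000e+01]] [505.56054837 -36.74431595  70.        ]
[146.41357627 148.52007598 146.5400242  145.86559451] [ -65.18874937 -155.71127045  113.77288663   24.23900226]
ptr 25.897662717509224
174 [504.38713329 -36.38625489 132.38492323] ((504.90673828125, -36.39019012451172), (30.058429718017578, 30.013347625732422), 26.253726959228516)
time: 1.6
tool_pos: [506.5, -34.1, 231.0]
tcp_rot: [-180.0, 0.0, 22.0]
ft_force: [0.1, 0.4, -0.7]
finger_gap: 85.1
time: 3.1
tool_pos: [506.1, -35.6, 231.1]
tcp_rot: [-180.0, -0.0, 115.4]
ft_force: [-0.0, 0.3, 0.6]
finger_gap: 85.3
```

```bash
python3 -m jog '[[[-0.012,-0.03,0.4,0,0,0,1],[0,0,0.4,0,0,0,1],[0,0,0.4,0,0,0,1],[0,0,0.4,0,0,0,1],[0,0,0.3,0,0,0,1],[0,0,0.2,0,0,0,1],[0,0,0.2,0,0,0,1],[0,0,0.1,0,0,0,1],[0,0,0.1,0,0,0,1],[0,0,0.04,0,0,0,1],[0,0,0,0,0,0,1]]]'
python3 - <<'E'
from h import *
from bench import snapshot
p=snapshot("side")[0][130:260,170:300,::-1];q=snapshot("top")[0][180:260,210:290,::-1]
cv2.imwrite("pics/z2.png",np.hstack([cv2.resize(p,(400,400),interpolation=2),cv2.resize(q,(400,400),interpolation=2)]))
E
```

```text
time: 4.47
tool_pos: [505.2, -36.8, 104.4]
tcp_rot: [180.0, 0.0, 115.6]
ft_force: [0.5, 0.2, 0.7]
finger_gap: 85.5
```

View pics/z2.png

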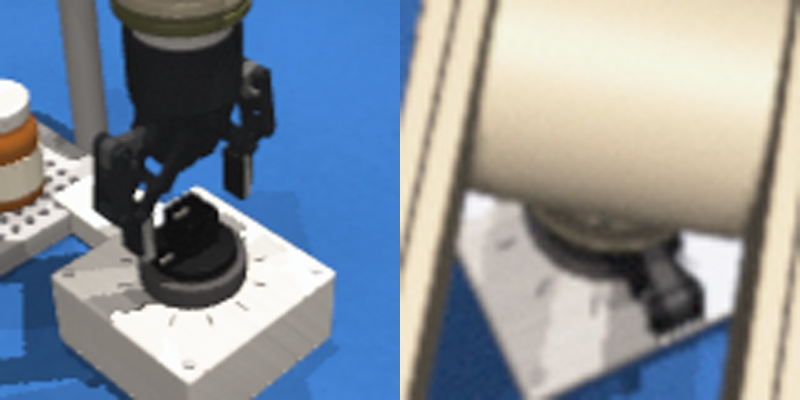

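Crop: the two fingers (side crop (145,240) and (237,180)) straddle the square head at (190,225), skirt clear below. Closing.

```bash
python3 -m jog '[[[0,0,0,0,0,0,0.5],[0,0,0,0,0,0,0.4],[0,0,0,0,0,0,0.3],[0,0,0,0,0,0,0],[0,0,0,0,0,0,0],[0,0,0,0,0,0,0],[0,0,0,0,0,0,0],[0,0,0,0,0,0,0]]]' 50; python3 -c "
from bench import telemetry as t;s=t.sense();print(s['joint_pos'],s['wrist_torque'])"
```

```text
time: 5.58
tool_pos: [505.3, -36.8, 104.5]
tcp_rot: [180.0, 0.0, 115.6]
ft_force: [1.0, 1.3, 3.5]
finger_gap: 29.2
[-9.96945701e+00 -1.33180394e+00  1.08002032e+02  9.52408203e-03
  7.33019636e+01 -3.55650215e+01] [ 0.26499115 -0.07623411  0.05782604]
```

```bash
python3 -m jog '[[[0,0,-0.04,0,0,0,0],[0,0,-0.04,0,0,0,0],[0,0,-0.04,0,0,0,0],[0,0,-0.04,0,0,0,0],[0,0,-0.04,0,0,0,0],[0,0,-0.04,0,0,0,0],[0,0,-0.02,0,0,0,0],[0,0,0,0,0,0,0],[0,0,0,0,0,0,0]]]'
python3 - <<'E'
from h import *
from bench import snapshot
p=snapshot("side")[0][130:260,170:300,::-1]
cv2.imwrite("pics/z3.png",cv2.resize(p,(500,500),interpolation=2))
E
```

```text
time: 6.7
tool_pos: [505.3, -36.8, 116.7]
tcp_rot: [180.0, -0.0, 115.6]
ft_force: [4.8, 1.6, -5.6]
finger_gap: 29.2
```

View pics/z3.png

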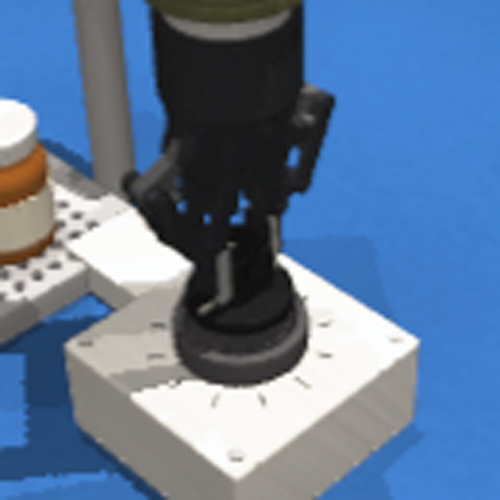

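The knob skirt (about (240,300)) has risen with the fingers; the 5.6 N is the expected drag. Turning to about 1.48 rad, then probing.

```bash
python3 -m jog '[[[0,0,0,0,0,0.0235,0],[0,0,0,0,0,0.0235,0],[0,0,0,0,0,0.0235,0],[0,0,0,0,0,0.0235,0],[0,0,0,0,0,0.0235,0],[0,0,0,0,0,0.0235,0],[0,0,0,0,0,0.0235,0],[0,0,0,0,0,0.0235,0],[0,0,0,0,0,0.0235,0],[0,0,0,0,0,0.0235,0],[0,0,0,0,0,0,0],[0,0,0,0,0,0,0]]]'
python3 -m jog '[[[0,0,0.02,0,0,0,0],[0,0,0.02,0,0,0,0],[0,0,0.02,0,0,0,0],[0,0,0.02,0,0,0,0],[0,0,0,0,0,0,0],[0,0,0,0,0,0,0]]]'
```

```text
time: 8.25
tool_pos: [505.2, -36.6, 116.7]
tcp_rot: [-180.0, -0.0, 31.0]
ft_force: [4.1, 2.1, -4.9]
finger_gap: 29.1
time: 9.0
tool_pos: [505.2, -36.6, 113.8]
tcp_rot: [-180.0, -0.0, 31.0]
ft_force: [-0.5, 3.9, 7.2]
finger_gap: 28.9
```

```bash
python3 -m jog '[[[0,0,0.02,0,0,0,0],[0,0,0.02,0,0,0,0],[0,0,0,0,0,0,0],[0,0,0,0,0,0,0]]]'
```

```text
time: 9.5
tool_pos: [505.3, -36.6, 113.3]
tcp_rot: [180.0, -0.0, 31.0]
ft_force: [-7.9, 5.5, 19.4]
finger_gap: 29.0
```

```bash
python3 -m jog '[[[0,0,-0.045,0,0,0,0],[0,0,-0.045,0,0,0,0],[0,0,0,0,0,0.0143,0],[0,0,0,0,0,0.0143,0],[0,0,0,0,0,0,0],[0,0,0.03,0,0,0,0],[0,0,0.03,0,0,0,0],[0,0,0.03,0,0,0,0],[0,0,0,0,0,0,0],[0,0,0,0,0,0,0]]]'
```

```text
time: 10.75
tool_pos: [505.4, -36.6, 113.3]
tcp_rot: [180.0, -0.0, 20.7]
ft_force: [-7.1, 7.4, 19.5]
finger_gap: 29.4
```

```bash
python3 -c "
from bench import telemetry as t;s=t.sense();print(s['joint_pos'],s['wrist_torque'])"
```

```text
[-9.95151297e+00 -1.90102156e+00  1.07584263e+02  1.41862513e-02
  7.42815778e+01  5.93263221e+01] [ 0.85080635  1.2735363  -0.06127074]
```

Still land at 1.66. Next, 1.84.

```bash
python3 -m jog '[[[0,0,-0.045,0,0,0,0],[0,0,-0.045,0,0,0,0],[0,0,0,0,0,0.0143,0],[0,0,0,0,0,0.0143,0],[0,0,0,0,0,0,0],[0,0,0.03,0,0,0,0],[0,0,0.03,0,0,0,0],[0,0,0.03,0,0,0,0],[0,0,0,0,0,0,0],[0,0,0,0,0,0,0]]]'
```

```text
time: 12.0
tool_pos: [505.4, -36.6, 113.3]
tcp_rot: [-180.0, -0.0, 10.4]
ft_force: [-8.7, 7.9, 20.2]
finger_gap: 29.1
```

```bash
python3 -m jog '[[[0,0,-0.045,0,0,0,0],[0,0,-0.045,0,0,0,0],[0,0,0,0,0,0.0143,0],[0,0,0,0,0,0.0143,0],[0,0,0,0,0,0,0],[0,0,0.03,0,0,0,0],[0,0,0.03,0,0,0,0],[0,0,0.03,0,0,0,0],[0,0,0,0,0,0,0],[0,0,0,0,0,0,0]]]'
```

```text
time: 13.25
tool_pos: [505.4, -36.6, 113.3]
tcp_rot: [-180.0, -0.0, 0.1]
ft_force: [-6.7, 7.1, 19.8]
finger_gap: 29.4
```

```bash
python3 -m jog '[[[0,0,-0.045,0,0,0,0],[0,0,-0.045,0,0,0,0],[0,0,0,0,0,0.0143,0],[0,0,0,0,0,0.0143,0],[0,0,0,0,0,0,0],[0,0,0.03,0,0,0,0],[0,0,0.03,0,0,0,0],[0,0,0.03,0,0,0,0],[0,0,0,0,0,0,0],[0,0,0,0,0,0,0]]]'
```

```text
time: 14.5
tool_pos: [505.2, -36.6, 111.6]
tcp_rot: [-180.0, -0.0, -10.2]
ft_force: [1.3, 4.9, 6.6]
finger_gap: 29.2
```

At 2.2 rad it goes below the land at drag force only: slot found. Pushing home.

```bash
python3 -m jog '[[[0,0,0.03,0,0,0,0],[0,0,0.03,0,0,0,0],[0,0,0.03,0,0,0,0],[0,0,0,0,0,0,0],[0,0,0,0,0,0,0]]]'
python3 -m jog '[[[0,0,0.03,0,0,0,0],[0,0,0.02,0,0,0,0],[0,0,0.02,0,0,0,0],[0,0,0.02,0,0,0,0],[0,0,0,0,0,0,0],[0,0,0,0,0,0,0]]]'; python3 -c "
from bench import telemetry as t;s=t.sense();print(s['wrist_torque'])"
```

```text
time: 15.12
tool_pos: [504.9, -36.6, 106.6]
tcp_rot: [-180.0, 0.0, -10.2]
ft_force: [3.2, 4.6, 1.4]
finger_gap: 29.3
time: 15.88
tool_pos: [505.3, -36.7, 104.4]
tcp_rot: [-180.0, -0.0, -10.3]
ft_force: [-9.2, 7.5, 22.0]
finger_gap: 29.2
[ 1.20072988  1.68349766 -0.86136963]
```

```bash
python3 -m jog '[[[0,0,0.0,0,0,0.006,0],[0,0,0,0,0,0.0,0],[0,0,0.02,0,0,0,0],[0,0,0,0,0,0,0],[0,0,0,0,0,0,0]]]'; python3 -c "
from bench import telemetry as t;s=t.sense();print(s['wrist_torque'])"
```

```text
time: 16.5
tool_pos: [505.5, -36.7, 104.2]
tcp_rot: [-180.0, -0.0, -12.4]
ft_force: [-12.1, 6.5, 30.1]
finger_gap: 29.0
[ 1.31650115  2.11645257 -0.49024022]
```

```bash
python3 -m jog '[[[0,0,-0.02,0,0,0,0],[0,0,-0.014,0,0,0,0],[0,0,0,0,0,0,0.5],[0,0,0,0,0,0,0.7],[0,0,0,0,0,0,1],[0,0,0,0,0,0,1],[0,0,0,0,0,0,1],[0,0,0,0,0,0,1],[0,0,-0.1,0,0,0,1],[0,0,-0.4,0,0,0,1],[0,0,-0.5,0,0,0,1],[0,0,0,0,0,0,1]]]'
python3 -m jog '[[[0,0,-0.8,0,0,0,1],[0,0,-0.8,0,0,0,1],[0,-1,0,0,0,0,1],[0,-1,0,0,0,0,1],[0,-1,0,0,0,0,1],[0,0,0,0,0,0,1]]]'
python3 - <<'E'
from h import *
from bench import snapshot
p,d=snapshot("side");q,e=snapshot("top");np.savez("pics/t1.npz",p=q,d=e)
v,u=np.mgrid[195:245,225:275].reshape(2,-1)
c=camera_params("top");T=np.array(c["extrinsics"])
g=cv2.undistortPoints(np.float64(np.c_[u,v]).reshape(-1,1,2),np.array(c["K"]),np.array(c["D"])).reshape(-1,2)
P=(np.c_[g,np.ones(len(g))]*e[v,u][:,None])@T[:3,:3].T+T[:3,3]
k=P[(P[:,2]>118)&(P[:,2]<160)];print(len(k),k.mean(0) if len(k) else 0)
cv2.imwrite("pics/z4.png",np.hstack([cv2.resize(p[150:250,180:280,::-1],(400,400),interpolation=2),cv2.resize(q[180:260,210:290,::-1],(400,400),interpolation=2)]))
E
```

```text
time: 18.0
tool_pos: [506.9, -37.2, 155.7]
tcp_rot: [-180.0, -0.3, -12.3]
ft_force: [0.5, 0.7, 0.1]
finger_gap: 85.5
time: 18.75
tool_pos: [536.9, 112.8, 231.7]
tcp_rot: [-180.0, 0.1, -12.1]
ft_force: [0.2, 0.3, 0.2]
finger_gap: 85.3
173 [504.20395036 -36.25126867 132.1091634 ]
```

View pics/z4.png

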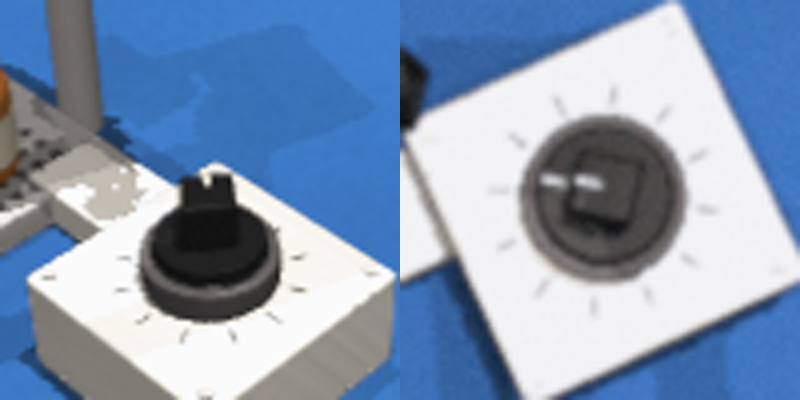

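Knob is back down: the head top is at 132.1 mm (132.4 before), and the pointer in the top crop now aims at (550,182). Next I press on the head with shut fingers to confirm it is fully home.

```bash
python3 -m jog '[[[0,1,0,0,0,0,1],[0,1,0,0,0,0,0],[0,1,0,0,0,0,0],[0,0.06,0,0,0,0,0],[0,0,0.5,0,0,0,0],[0,0,0.5,0,0,0,0],[0,0,0.4,0,0,0,0],[0,0,0.3,0,0,0,0],[0,0,0.16,0,0,0,0],[0,0,0,0,0,0,0],[0,0,0,0,0,0,0],[0,0,0,0,0,0,0]]]'
python3 -m jog '[[[0,0,0.03,0,0,0,0],[0,0,0.02,0,0,0,0],[0,0,0.02,0,0,0,0],[0,0,0,0,0,0,0],[0,0,0,0,0,0,0]]]'
```

```text
time: 20.35
tool_pos: [505.0, -39.9, 140.8]
tcp_rot: [-180.0, -0.1, -12.4]
ft_force: [-0.8, -0.2, -0.2]
finger_gap: 0.3
time: 20.98
tool_pos: [504.4, -39.8, 136.5]
tcp_rot: [-180.0, 0.0, -12.4]
ft_force: [-0.2, -0.1, -0.4]
finger_gap: 0.2
```

```bash
python3 -m jog '[[[0,0,0.03,0,0,0,0],[0,0,0.03,0,0,0,0],[0,0,0.02,0,0,0,0],[0,0,0.02,0,0,0,0],[0,0,0.02,0,0,0,0],[0,0,0,0,0,0,0],[0,0,0,0,0,0,0]]]'
```

```text
time: 21.85
tool_pos: [504.8, -39.9, 131.9]
tcp_rot: [180.0, -0.0, -12.4]
ft_force: [-4.2, 1.2, 11.6]
finger_gap: 0.2
```

```bash
python3 -m jog '[[[0,0,0.02,0,0,0,0],[0,0,0.01,0,0,0,0],[0,0,0,0,0,0,0],[0,0,0,0,0,0,0]]]'
python3 -m jog '[[[0,0,-0.03,0,0,0,0],[0,0,-0.2,0,0,0,0],[0,0,-0.6,0,0,0,0],[0,0,-0.8,0,0,0,0],[0,0,-0.5,0,0,0,0],[-0.8,0,0,0,0,0,0],[-0.8,0,0,0,0,0,0],[0,0,0,0,0,0,0]]]'
python3 - <<'E'
from h import *
from bench import snapshot
p=snapshot("side")[0];q=snapshot("top")[0]
cv2.imwrite("pics/z5.png",np.hstack([cv2.resize(p,(400,300))[:,:,::-1],cv2.resize(q,(400,300))[:,:,::-1]]))
E
```

```text
time: 22.35
tool_pos: [505.1, -39.9, 131.8]
tcp_rot: [180.0, -0.1, -12.3]
ft_force: [-9.5, 1.5, 20.9]
finger_gap: -0.2
time: 23.35
tool_pos: [424.8, -22.2, 235.7]
tcp_rot: [-180.0, -0.0, -12.3]
ft_force: [0.8, -0.3, -0.1]
finger_gap: 0.3
```

View pics/z5.png

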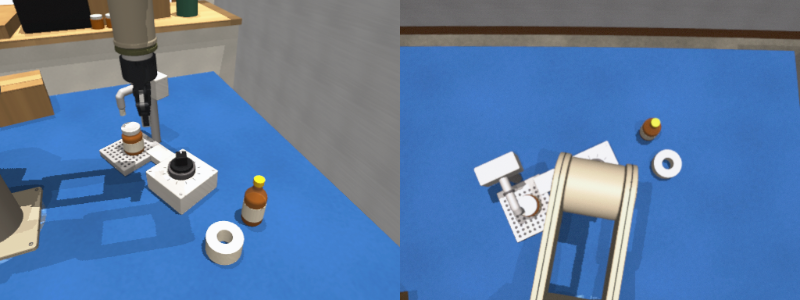

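The head top stays solid at 131.8 mm under 21 N, so the knob is home. The jar (132,138), bottle (255,203) and roll (225,243) stand where they were, and the arm is clear.

```bash
python3 -c "
from bench import job;print(job.hand_in())"
```

```text
the job is handed in; nothing more can be done
None
```

The portion dial is locked in its next slot, and I handed the job in at about 23 s of the 59 s.

**What I did:** I gripped the square head and pulled the knob up about 12 mm. I then turned it clockwise in steps, pressing down at each. It was blocked at about 1.48, 1.66, 1.84 and 2.02 rad, and it dropped into the slot at about 2.2 rad. I pushed it down to a solid stop, let go and moved the arm clear.

**Last checks:**
- **Knob height:** the grip came back to the height it started at (104.2 mm against 104.5 mm). The camera put the head top at 132.1 mm, against 132.4 mm before. Pressed afterwards with shut fingers, the head held firm at 131.8 mm under 21 N.
- **Rest of the scene:** the jar, bottle and roll look unmoved in the last pictures, and the arm touches nothing.

**Did not fully agree:**
- **Twist at the slot:** a twist of about 0.5 to 0.9 N m showed on the wrist while I pushed the knob home. I eased it by turning about 2° further, so the tooth may sit towards one side of the slot's play.
- **Land height:** the blocked pushes stopped at about 8.8 mm by my measure rather than 10 mm, perhaps from a small slip in the grip.

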